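# Bring the round-headed key to the front of the key turntable and hold it there

## Robot

A 7-joint arm with a two-finger parallel gripper is mounted at the origin on the work surface. World frame = base frame: x ahead of the robot, y to its left, z up, the work surface at z = 0. Lengths are in m, angles in rad, forces in N, time in s.
With the tool pointing down it reaches from about 0.4 to 0.85 m from the base axis. Payload 6.9 kg.
Tool frame: the origin (TCP) lies at the very end of the fingers, on their centre line; the grasp point (between the pads) lies 19 mm behind it; z points along the fingers, y is the line along which they close (so a half turn about z gives the same grasp; the last joint's range is limited). The gripper opens to 85 mm and grips with 20 to 120 N. Pads are 22 mm wide; open, the fingers measure 114 mm over their backs; the gripper's body (76 mm by 85 mm) begins 54 mm behind the grasp point. The pads swing forward as they close: fully open they stand 13 mm farther back than shut.
Start: joints at [-1.161, 0.507, -0.238, 1.5, 0.126, 1.149, -0.155], TCP at [0.188, 0.596, 0.231] pointing down, gripper open.
Joint ranges: [-3.08, 3.08], [-0.24, 2.05], [-1.43, 1.35], [0, 2.5], [-1.52, 4.66], [0.17, 1.96], [-2.89, 2.89]. Speed limits (rad/s): [2.39, 2.39, 3.14, 3.14, 3.14, 3.14, 3.14].

## Interface

Orientations are given as a unit quaternion [w, x, y, z].
In Python, from station import r gives the robot as it stands.
- The arm moves only by the tool carry_out, never from a script. Its argument "commands" is a list of rows, each a list of 3 entries, a list of its own where there are three numbers: the shift along the world's x, y, z in cm, then the turn about the world's z in rad, then the closure, from 0 (fully open) to 1 (shut). In form: [[[dx, dy, dz], twist, jaw], ...]. A call has 1 to 8 rows; each row is the pose to reach, as a shift and turn from the pose commanded when the call began; what a row does not reach only later rows make up. A row lasts 1/12 s, in which the tool goes at most 41.7 mm and 7.16 degrees, less where a joint would pass 70% of its speed; a pose out of reach is approached as far as the arm can. A call with a gripper value outside its range is refused whole. The fingers move at their own pace and stop on an object; "newtons" is the grip in N (left out, the last holds). Time passes only in rows, so rows that repeat a pose let the fingers close. It gives the time, the measured TCP pose, the force, the opening and the grip force at its end, in the units of the state.
- r.state(): the state, without advancing time (a new reading comes with each control period).
- r.camera(name): name is "scene" or "top" or "wrist"; returns the picture (420x560x3 uint8, blue, green, red); there is no depth.
- r.get_calibration(name): a dict with "fx", "fy", "cx", "cy" (pixels), "camera_from_world" (4x4, takes a point from world to camera coordinates); the wrist camera has in their place "tool_from_camera" (4x4, takes a point from camera to tool coordinates, whose origin is the TCP and whose axes are the flange's). Camera axes: x right, y down, z forward; pixel columns grow to the right and rows downward; lengths in m; the calibration is good to about 2 mm. A picture is of the moment at which its call begins: read the wrist's pose just before it. get_calibration takes no time and is no camera call.
- r.finish_job(): hands the job in; it is judged then, once.
The state is a dict: "clock": time; "joint_pos": joint angles; "qd": joint speeds; "joint_torque": joint torques, N m; "ee_pos": TCP position; "tool_rot": TCP orientation; "ft_force": force on the tool from outside, world axes, zero at the start; "torque": the same for the moment, N m; "grip_width": finger opening in m; "grasp_force": force on a finger pad.
Only numpy, scipy, OpenCV 4.12 (cv2) and the standard library are available. Lean on these libraries where they do the work, as an engineer would, in place of code of your own. Each camera call takes 0.05 s, during which the arm holds its last target. There are 200 camera calls.

## Task

Someone is about to lift the big round-headed key from the key turntable. First turn the black keeper knob until its steel pointer arm, which blocks the front of the turntable, points at the tall zero pin; then turn the turntable by its centre handle until the round-headed key stands at the front, squarely facing the keeper knob. Finish still gripping the handle so that the turntable is held still, with both keys upright in their slots, the pointer left at the pin and nothing else on the table disturbed.

Things in the scene. Friction and masses are not known exactly. Their poses are not given: they have to be found in the camera images.
- caddy: The key caddy: a dark wooden plinth fixed to the table, 310 x 260 x 14 mm. Origin on the vertical axis of its turntable, at table height; own axes level, the plinth reaching x -205..105 mm, y -130..130 mm. Its front is -x, the side with the keeper knob, whose axis is at (-145, 0) mm.
- turntable (a joint): Turn of the pale wooden turntable (disc radius 90, top at 30 mm), rad, 0 at the start of each run, counter-clockwise from above; light bearing (about 0.01 N m), stops at -7 and 7. Two dark slotted blocks (14 x 28 mm, tops at 52 mm) stand on it, half a turn apart, 66 mm from the axis, a key in each; which key is in which varies.
- handle: The turntable's centre handle, pale wood, turning with it: a post with an upright flat grip 44 mm long (own x) and 16 mm thick (own y), spanning 94 to 132 mm above the table. Origin on the turntable's axis, 30 mm above the table; z up. Own -x points to the first block, +x to the second. Key tops reach 90 mm above the table: fingertips higher than that pass over them.
- keeper (a joint): Angle of the keeper knob, rad, growing clockwise seen from above. At 0 its pointer arm points straight at the zero pin (caddy +y); at 1.57 the arm points at the turntable's axis. It stays where it is left (friction about 0.04 N m); stops at -0.6 and 2.5.
- keeper_grip (a point): Point on the keeper knob's vertical axis, 79 mm above the table. The knob is a black upright bar 42 mm long (own y, along the pointer arm) and 14 mm thick (own x), spanning 62 to 92 mm above the table; beneath it the flat steel arm, 8 mm wide, at 56 to 62 mm, reaches 100 mm from the axis: keep fingertips above 66 mm.
- keeper_tip (a point): End of the keeper's steel pointer arm, 100 mm from the knob's axis, 59 mm above the table.
- zero_pin (a point): Top of the zero pin, a fixed upright steel pin 6 mm in diameter, 68 mm above the table, at caddy (-145, 111) mm: the one tall pin on the plinth, just beyond the pointer tip's circle.
- round_key: Loose steel key with a big round ring-shaped head 33 mm across, standing blade down in one of the blocks: plate 3 mm thick (own x, along the turntable's radius), width along own y. Origin at the lower end of the blade, 32 mm above the table; z up, top of the head 58 mm up. About 20 g, slot play about 1 mm.
- square_key: Loose steel key with a small square head 18 mm wide, standing in the other block in the same way; origin at the lower end of the blade, own z up, top 42 mm up. About 20 g.
- tray: Bystander: loose shallow bamboo tray 100 x 170 x 22 mm; origin at the centre of its underside.
- fob: Bystander: loose green plastic door fob about 50 mm long, 7 mm high; origin under its round end.
- opener: Bystander: loose aluminium bottle opener about 118 mm long, 5 mm thick; origin near its middle, underside.
- dish: Bystander: loose white ceramic dish, 110 mm across, 35 mm high; origin at the centre of its underside.
- candle: Bystander: loose candle jar, 72 mm across, 85 mm high; origin at the centre of its underside.
- notebook: Bystander: loose card-bound notebook 100 x 140 x 14 mm; origin at the centre of its underside.

How it is judged:
On the way, in this order (a step that is already met when the one before it is completed fails the run):
1. the keeper's pointer is at the zero pin (value of joint keeper between -0.09 and 0.09 rad), for 0.3 s.
2. the round-headed key is at the front with the handle gripped (x of round_key in the frame of caddy below -0.05 m and y of round_key in the frame of caddy between -0.008 and 0.008 m and contact force between the fingers and handle above 2 N), for 0.2 s.
At the end, for the whole second after the job is handed in: Pointer within 0.09 rad of the zero pin; round-headed key at the front, within 8 mm of the line from turntable axis to keeper knob; fingers grip the handle with over 2 N and the turntable is still (under 0.03 rad/s); both keys seated upright in their slots (all of step 1 and all of step 2 and velocity of joint turntable between -0.03 and 0.03 rad/s and angle between each of round_key, square_key's own z axis and vertical below 0.2 rad and height (world z) of round_key between 0.027 and 0.038 m and height (world z) of square_key between 0.027 and 0.038 m); the arm keeps its last pose, push and grip.
It fails at once if a key is lifted out of its slot or knocked over (angle between any of round_key, square_key's own z axis and vertical above 0.4 rad or height (world z) of any of round_key, square_key above 0.045 m).
It fails at once if a bystander is pushed more than 15 mm (distance of any of tray, fob, opener, dish, candle, notebook from where it was at the start of the episode above 0.015 m).
It also fails if it takes over 67 s, if anything falls off the work surface, if the arm or the gripper's body presses on something with over 40 N, if the wrist force passes 120 N, or if a joint passes its speed limit or range.

## Working session

There is one attempt and no reset: what is moved stays moved. The work goes in short steps, Python scripts to look and compute and a tool call to move; the robot and the scene stay as the last step left them, time stands still between calls to the robot, and variables do not carry over. Pictures are saved under pics/ and viewed, at most 10 in all, crops included, and the job is handed in when it is done.

Besides the shell and the picture viewer there is one more tool, called after "Request:" by a JSON object that holds its "name" and its "arguments". carry_out: Moves the arm, as the interface text tells. Its arguments: {"type":"object","properties":{"commands":{"type":"array","items":{"type":"array"}},"newtons":{"type":"number"}},"required":["commands"]}

```bash
mkdir -p pics; ls; python3 - <<'E'
from station import r
import cv2
for n in("top","scene"):
    cv2.imwrite(f"pics/{n}0.png",r.camera(n)); c=r.get_calibration(n); print(n,c)
s=r.state(); print(s["clock"],s["ee_pos"],s["tool_rot"],s["grip_width"])
E
```

```text
pics
top {'fx': 475.43757224540417, 'fy': 475.43757224540417, 'cx': 284.05832339893357, 'cy': 215.23353753179865, 'camera_from_world': array([[-4.88674356e-04, -9.99991580e-01, -4.07448415e-03,
        -3.60532699e-02],
       [-9.78887002e-01,  1.31118418e-03, -2.04397940e-01,
         5.58440034e-01],
       [ 2.04401561e-01,  3.88857555e-03, -9.78879401e-01,
         1.31771653e+00],
       [ 0.00000000e+00,  0.00000000e+00,  0.00000000e+00,
         1.00000000e+00]])}
scene {'fx': 534.3710638586995, 'fy': 534.3710638586995, 'cx': 277.16025523468454, 'cy': 206.2835273583018, 'camera_from_world': array([[ 0.77766413,  0.62833455, -0.02083721, -0.41340785],
       [ 0.38893058, -0.50687531, -0.76929216, -0.17081989],
       [-0.49393471,  0.59014669, -0.63855727,  2.17405011],
       [ 0.        ,  0.        ,  0.        ,  1.        ]])}
0.1 [0.18750526 0.59573934 0.23053201] [-1.01675469e-04  1.51811542e-01  9.88409134e-01 -7.92864236e-04] 0.08537035797461237
```

View pics/top0.png

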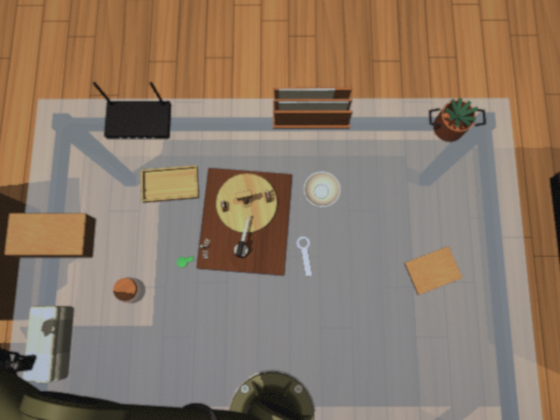

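View pics/scene0.png

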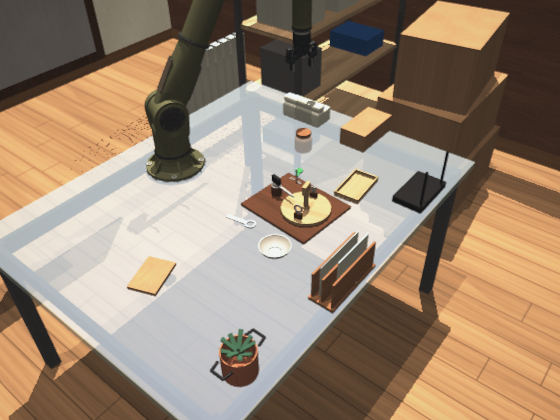

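The top view shows the plinth at about (208,168), (292,174), (285,275), (198,268), the turntable at (247,203), the knob near (242,249) and the pins at about (205,247). The scene view shows the round-headed key at about (298,211), on the camera side. I'll zoom in next.

```bash
cat > h.py <<'E'
import numpy as np
def ray(c,u,v):
    T=c["camera_from_world"];R=T[:3,:3];o=-R.T@T[:3,3]
    return o,R.T@np.array([(u-c["cx"])/c["fx"],(v-c["cy"])/c["fy"],1])
def onz(c,u,v,z):
    o,d=ray(c,u,v);return o+d*(z-o[2])/d[2]
def proj(c,p):
    q=c["camera_from_world"]@np.append(p,1);return c["cx"]+c["fx"]*q[0]/q[2],c["cy"]+c["fy"]*q[1]/q[2]
E
python3 - <<'E'
import cv2,numpy as np
from h import *
from station import r
t=cv2.imread("pics/top0.png");s=cv2.imread("pics/scene0.png")
a=cv2.resize(t[160:285,190:300],None,fx=4.4,fy=4.4,interpolation=cv2.INTER_CUBIC)
b=cv2.resize(s[165:245,235:360],None,fx=6.4,fy=6.4,interpolation=cv2.INTER_CUBIC)
cv2.imwrite("pics/t1.png",a);cv2.imwrite("pics/s1.png",b)
c=r.get_calibration("top")
hsv=cv2.cvtColor(t,cv2.COLOR_BGR2HSV);print(hsv[230,270],hsv[190,240],hsv[180,225])
roi=np.zeros(t.shape[:2],np.uint8);roi[155:290,185:305]=1
h=hsv.astype(int)
disc=((h[...,0]>12)&(h[...,0]<35)&(h[...,1]>80)&(h[...,2]>130)&(roi>0)).astype(np.uint8)
k=max(cv2.findContours(disc,0,1)[0],key=cv2.contourArea);e=cv2.fitEllipse(cv2.convexHull(k));print("disc",e,onz(c,*e[0],.03))
pl=(((h[...,2]<110)&(h[...,1]>100)|(disc>0))&(roi>0)).astype(np.uint8)
k=max(cv2.findContours(pl,0,1)[0],key=cv2.contourArea);q=cv2.boxPoints(cv2.minAreaRect(k))
for p in q: print(p,onz(c,*p,.014))
E
```

```text
[ 11 155  99] [ 23 106 181] [ 12 147 104]
disc ((245.7673797607422, 202.4525146484375), (58.91518783569336, 60.673423767089844), 74.42089080810547) [0.60309889 0.07724448 0.03      ]
[196.79755 267.4971 ] [0.41186652 0.21863319 0.014     ]
[204.90714 167.47894] [0.71675551 0.20515728 0.014     ]
[291.25836 174.48041] [ 0.69407328 -0.05834303  0.014     ]
[283.14877 274.49857] [ 0.39129222 -0.03365438  0.014     ]
```

View pics/t1.png

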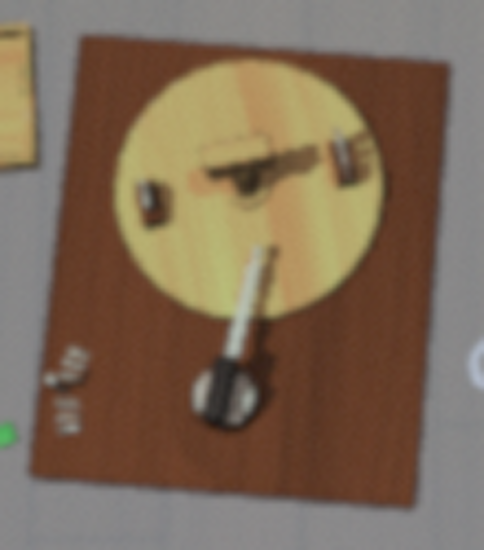

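View pics/s1.png

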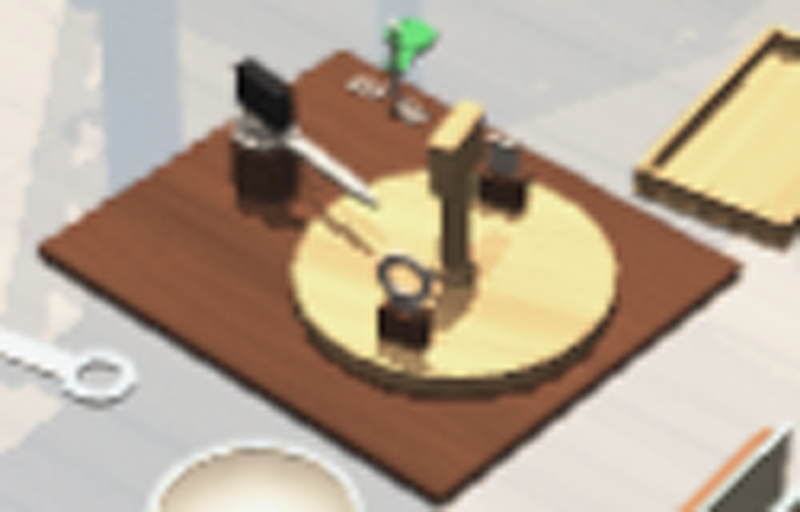

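The round key is in the right-hand block (t1 345,165; s1 405,285). The square key is in the left block (t1 150,205). The knob is at t1 (222,390), its arm tip at (262,248), and the tall pin's top at about (50,380).

```bash
python3 - <<'E'
from h import *
from station import r
c=r.get_calibration("top");s=r.get_calibration("scene")
for n,u,v,z in(("knob",222,390,.092),("tip",262,248,.059),("pin",50,380,.068),("sqblock",153,210,.052),("rdblock",345,172,.052)):
    print(n,onz(c,190+u/4.4,160+v/4.4,z).round(4))
for n,u,v,z in(("knob",263,90,.092),("tip",375,203,.059),("pin",397,28,.068),("handle",470,125,.132)):
    print("s",n,onz(s,235+u/6.4,165+v/6.4,z).round(4))
print(r.get_calibration("wrist"))
E
```

```text
knob [0.4566 0.0845 0.092 ]
tip [0.5549 0.0632 0.059 ]
pin [0.4664 0.1978 0.068 ]
sqblock [0.5822 0.1363 0.052 ]
rdblock [0.6079 0.0092 0.052 ]
s knob [0.4676 0.0761 0.092 ]
s tip [0.5548 0.0663 0.059 ]
s pin [0.4714 0.1959 0.068 ]
s handle [0.6101 0.0781 0.132 ]
{'fx': 289.06013198859443, 'fy': 289.06013198859443, 'cx': 276.6151200839977, 'cy': 207.25295117574845, 'tool_from_camera': array([[-3.61290961e-04, -9.60140126e-01, -2.79518887e-01,
         7.09908567e-02],
       [ 9.99999899e-01, -4.22119260e-04,  1.57423049e-04,
        -3.56379326e-05],
       [-2.69138492e-04, -2.79518802e-01,  9.60140181e-01,
        -1.42508766e-01],
       [ 0.00000000e+00,  0.00000000e+00,  0.00000000e+00,
         1.00000000e+00]])}
```

Request:
{"name": "carry_out", "arguments": {"commands": [[[15,-26,2],-1.0,0],[[15,-26,2],-1.0,0],[[15,-26,2],-1.0,0],[[15,-26,2],-1.0,0],[[15,-26,2],-1.0,0],[[15,-26,2],-1.0,0],[[15,-26,2],-1.0,0],[[15,-26,2],-1.0,0]]}}

```text
clock: 0.77
ee_pos: [0.3412, 0.3294, 0.2517]
tool_rot: [0.002, 0.613, 0.79, -0.001]
ft_force: [0.4, -0.9, -1.4]
grip_width: 0.0853
grasp_force: 0.0
```

Request:
{"name": "carry_out", "arguments": {"commands": [[[15,-26,2],-1.0,0],[[15,-26,2],-1.0,0],[[15,-26,2],-1.0,0],[[15,-26,2],-1.0,0],[[15,-26,2],-1.0,0],[[15,-26,2],-1.0,0],[[15,-26,2],-1.0,0],[[15,-26,2],-1.0,0]]}}

```text
clock: 1.43
ee_pos: [0.4901, 0.0689, 0.272]
tool_rot: [0.002, 0.917, 0.4, 0.001]
ft_force: [0.6, 0.2, 0.1]
grip_width: 0.0853
grasp_force: 0.0
```

Request:
{"name": "carry_out", "arguments": {"commands": [[[0,0,0],-1.0,0],[[0,0,0],-1.0,0],[[0,0,0],-1.0,0],[[0,0,0],-1.0,0],[[0,0,0],-1.0,0],[[0,0,0],-1.0,0],[[0,0,0],-1.0,0],[[0,0,0],-1.0,0]]}}

```text
clock: 2.1
ee_pos: [0.4873, 0.0762, 0.271]
tool_rot: [0.0, 0.996, -0.085, -0.0]
ft_force: [0.9, -0.3, -0.8]
grip_width: 0.0854
grasp_force: 0.0
```

```bash
cat >> h.py <<'E'
from scipy.spatial.transform import Rotation as Ro
def wcal(r):
    s=r.state();c=dict(r.get_calibration("wrist"));w,x,y,z=s["tool_rot"]
    W=np.eye(4);W[:3,:3]=Ro.from_quat([x,y,z,w]).as_matrix();W[:3,3]=s["ee_pos"]
    c["camera_from_world"]=np.linalg.inv(W@c["tool_from_camera"])
    yv=W[:3,1];c["yaw"]=np.degrees(np.arctan2(yv[1],yv[0]));return c,s
E
python3 - <<'E'
from h import *
from station import r
import cv2
c,s=wcal(r);cv2.imwrite("pics/w0.png",r.camera("wrist"))
print(s["clock"],s["ee_pos"],s["joint_pos"],c["yaw"])
np.save("w0.npy",c["camera_from_world"])
for p in ((.46,.083,.092),(.603,.077,.132),(.468,.197,.068)):print(proj(c,p))
E
```

```text
2.1 [0.48728216 0.07623234 0.27097309] [-0.65727182  0.31041769  0.61750542  1.77630225 -0.19791641  1.11804027
 -1.71514963] -99.70007480649171
(np.float64(274.86878825950134), np.float64(211.6963254060189))
(np.float64(253.9291983997216), np.float64(72.97030358452571))
(np.float64(184.3220936240519), np.float64(214.72286363082276))
```

View pics/w0.png

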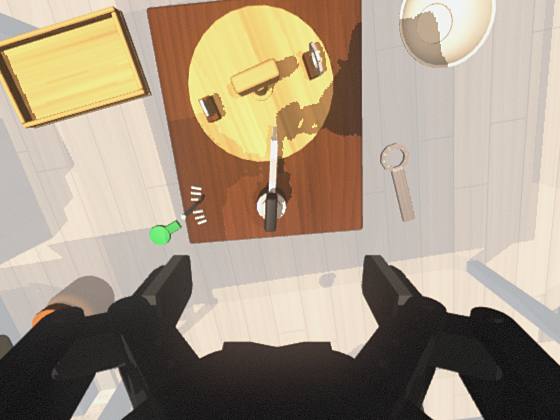

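The wrist view shows the knob bar at about (271,211), the arm tip at (276,128), the handle top at (255,77), the pin near (185,216), and the plinth's front corners at (190,243) and (362,230). The round key is in the right block (315,60).

```bash
cat > m.py <<'E'
import cv2
from h import *
from station import r
c=dict(r.get_calibration("wrist"));c["camera_from_world"]=np.load("w0.npy")
im=cv2.imread("pics/w0.png");h=cv2.cvtColor(im,cv2.COLOR_BGR2HSV).astype(int)
def box(m,x0,x1,y0,y1,z,name):
    k=np.zeros(m.shape,np.uint8);k[y0:y1,x0:x1]=m[y0:y1,x0:x1]
    q=max(cv2.findContours(k,0,1)[0],key=cv2.contourArea);a=cv2.minAreaRect(q);b=cv2.boxPoints(a)
    P=np.array([onz(c,*p,z)[:2] for p in b]);e=[P[1]-P[0],P[2]-P[1]];i=int(np.linalg.norm(e[1])>np.linalg.norm(e[0]));d=e[i]
    print(name,a,"ctr",P.mean(0).round(4),"len",[round(float(np.linalg.norm(v)),4) for v in e],"ang",np.degrees(np.arctan2(d[1],d[0])).round(1));return b
if __name__=="__main__":
    box(h[...,2]<75,255,290,188,237,.092,"knob")
    box((h[...,1]<60)&(h[...,2]>120),260,290,120,200,.059,"arm")
    hd=(h[...,1]<140)&(h[...,0]<25)&(h[...,2]>150)
    for p in((77,255),(77,270),(110,240),(40,250)):print(p,h[p])
    # plinth edges by line fit at z=.014
    red=((h[...,0]<14)|(h[...,0]>170))&(h[...,1]>110)&(h[...,2]<150)
    L=[];R=[]
    for y in range(60,225,3):
        xs=np.where(red[y,140:375])[0]+140
        L.append(onz(c,xs[0],y,.014)[:2]);R.append(onz(c,xs[-1],y,.014)[:2])
    F=[]
    for x in range(200,355,3):
        ys=np.where(red[60:260,x])[0]+60;F.append(onz(c,x,ys[-1],.014)[:2])
    for n,E in(("L",L),("R",R),("F",F)):
        v=cv2.fitLine(np.float32(E),cv2.DIST_HUBER,0,1e-4,1e-4).ravel();print(n,v.round(4),np.degrees(np.arctan(v[1]/v[0])).round(2))
    o=cv2.resize(im[10:250,165:345],None,fx=3,fy=2.4,interpolation=cv2.INTER_CUBIC)
    o=cv2.resize(im[40:240,165:345],None,fx=3,fy=3,interpolation=cv2.INTER_CUBIC);cv2.imwrite("pics/w1.png",o)
E
python3 m.py
```

```text
knob ((273.1371765136719, 204.2174072265625), (36.44214630126953, 15.85097599029541), 61.11341857910156) ctr [0.4689 0.0834] len [0.0182, 0.0431] ang -161.5
arm ((273.1371765136719, 159.47384643554688), (7.148233413696289, 65.03075408935547), 1.7357046604156494) ctr [0.5148 0.0759] len [0.0788, 0.0084] ang -11.9
(77, 255) [ 26 113 242]
(77, 270) [ 20 134 247]
(110, 240) [ 28 101 242]
(40, 250) [ 22 127 242]
L [ 0.9968 -0.08    0.5644  0.2072] -4.59
R [ 0.9968 -0.0794  0.5124 -0.0432] -4.56
F [0.0823 0.9966 0.4027 0.1115] 85.28
```

View pics/w1.png

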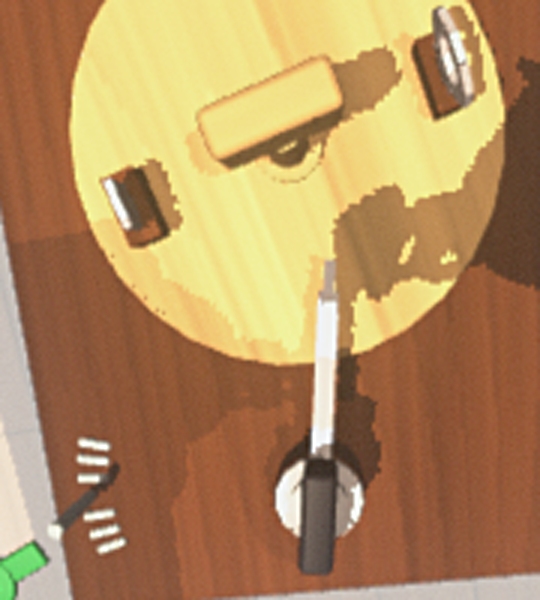

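The handle's top face has corners at about w1 (197,112), (322,57), (340,92) and (213,150). The knob's top face spans (318,475)–(316,573), the arm tip is at (331,262), and the pin top is at (56,530).

```bash
python3 - <<'E'
from m import *
W=lambda u,v,z:onz(c,165+u/3,40+v/3,z)[:2]
def pr(n,*a):print(n,*[x.round(4) if hasattr(x,"round") else x for x in a])
ang=lambda d:np.degrees(np.arctan2(d[1],d[0]))
H=[W(u,v,.132) for u,v in((197,112),(322,57),(340,92),(213,150))]
pr("handle",sum(H)/4,ang(H[1]-H[0]),ang(H[2]-H[3]),np.linalg.norm(H[1]-H[0]),np.linalg.norm(H[3]-H[0]))
K=(W(319,475,.092),W(316,573,.092));pr("knob",sum(K)/2,ang(K[0]-K[1]),np.linalg.norm(K[0]-K[1]))
t=W(331,262,.059);p=W(56,530,.068);k=sum(K)/2
pr("tip",t,ang(t-k),np.linalg.norm(t-k));pr("pin",p,ang(p-k),np.linalg.norm(p-k))
hc=sum(H)/4;pr("axis dir",ang(hc-k),np.linalg.norm(hc-k))
for z,a,b in((.052,(432,75),(136,207)),):
    pr("blocks",W(*a,z),W(*b,z),ang(W(*a,z)-W(*b,z)))
E
```

```text
handle [0.6018 0.077 ] -78.0151 -77.0156 0.0403 0.0114
knob [0.4569 0.0883] -11.7118 0.04
tip [0.5527 0.0666] -12.7796 0.0983
pin [0.4657 0.1985] 85.4556 0.1105
axis dir -4.4674 0.1454
blocks [0.6136 0.0172] [0.5863 0.139 ] -77.3544
```

Request:
{"name": "carry_out", "arguments": {"commands": [[[-3.0,1.25,-5],-0.05,0],[[-3.0,1.25,-9],-0.05,0],[[-3.0,1.25,-13],-0.05,0.3],[[-3.0,1.25,-16],-0.05,0.3],[[-3.0,1.25,-18],-0.05,0.3],[[-3.0,1.25,-19.7],-0.05,0.4],[[-3.0,1.25,-19.7],-0.05,0.4],[[-3.0,1.25,-19.7],-0.05,0.4]], "newtons": 25}}

```text
clock: 2.82
ee_pos: [0.4571, 0.0884, 0.0739]
tool_rot: [0.0, 0.994, -0.106, -0.001]
ft_force: [0.6, -0.2, -0.6]
grip_width: 0.0512
grasp_force: 0.0
```

Request:
{"name": "carry_out", "arguments": {"commands": [[[0,0,0],0,0.6],[[0,0,0],0,0.7],[[0,0,0],0,0.8],[[0,0,0],0,0.9],[[0,0,0],0,1],[[0,0,0],0,1],[[0,0,0],0,1],[[0,0,0],0,1]], "newtons": 25}}

```text
clock: 3.48
ee_pos: [0.4583, 0.0885, 0.0755]
tool_rot: [-0.0, 0.994, -0.106, 0.001]
ft_force: [-1.3, -2.0, 6.1]
grip_width: 0.013
grasp_force: 28.3
```

Request:
{"name": "carry_out", "arguments": {"commands": [[[0,0,0],0.1,1],[[0,0,0],0.2,1],[[0,0,0],0.3,1],[[0,0,0],0.4,1],[[0,0,0],0.5,1],[[0,0,0],0.6,1],[[0,0,0],0.7,1],[[0,0,0],0.8,1]]}}

```text
clock: 4.15
ee_pos: [0.458, 0.0896, 0.0755]
tool_rot: [-0.0, 0.956, 0.292, 0.001]
ft_force: [-1.4, 3.7, 5.6]
grip_width: 0.0129
grasp_force: 28.3
```

Request:
{"name": "carry_out", "arguments": {"commands": [[[0,0,0],0.1,1],[[0,0,0],0.2,1],[[0,0,0],0.3,1],[[0,0,0],0.4,1],[[0,0,0],0.5,1],[[0,0,0],0.6,1],[[0,0,0],0.7,1],[[0,0,0],0.8,1]]}}

```text
clock: 4.82
ee_pos: [0.457, 0.0902, 0.0754]
tool_rot: [-0.0, 0.767, 0.642, 0.001]
ft_force: [-4.7, 4.6, 8.6]
grip_width: 0.0132
grasp_force: 28.7
```

Request:
{"name": "carry_out", "arguments": {"commands": [[[0,0,0],0.05,1],[[0,0,0],0.1,1],[[0,0,0],0.1,1],[[0,0,0],0.1,1],[[0,0,0],0.1,1]]}}

```text
clock: 5.23
ee_pos: [0.4569, 0.0902, 0.0755]
tool_rot: [-0.001, 0.736, 0.677, 0.001]
ft_force: [-4.4, 5.1, 9.1]
grip_width: 0.0136
grasp_force: 28.8
```

```bash
python3 - <<'E'
from h import *
from station import r
import cv2
c,s=wcal(r);cv2.imwrite("pics/w2.png",r.camera("wrist"));np.save("w2.npy",c["camera_from_world"])
cv2.imwrite("pics/top2.png",r.camera("top"))
print(s["clock"],s["ee_pos"],s["joint_pos"],c["yaw"],s["torque"])
E
```

```text
5.2333 [0.45692241 0.0902301  0.07545394] [-0.21985547  0.47157764 -0.03768727  2.11125416  0.02968615  0.55880891
 -0.36074328] -4.706579074435773 [1.05947321 1.17040741 0.04938092]
```

View pics/w2.png

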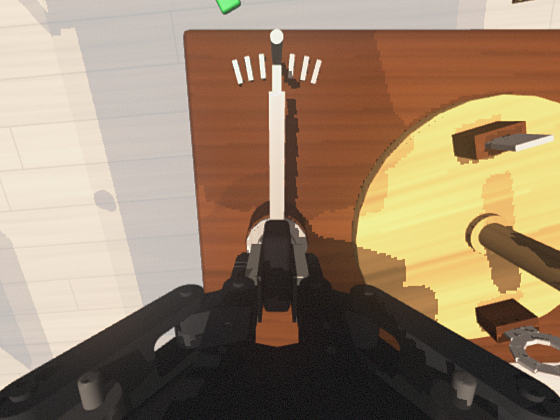

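The pointer arm (column 277) lines up with the pin (277,37). I'll release it and move above the handle.

Request:
{"name": "carry_out", "arguments": {"commands": [[[0,0,0],0,0.8],[[0,0,0],0,0.5],[[0,0,0],0,0.3],[[0,0,0],0,0.3],[[0,0,2],0,0.3],[[0,0,5],0,0.3],[[0,0,8],0,0.3],[[0,0,10],0,0.2]]}}

```text
clock: 6.0
ee_pos: [0.4582, 0.0885, 0.1766]
tool_rot: [0.001, 0.736, 0.677, 0.001]
ft_force: [0.8, 0.1, -0.1]
grip_width: 0.0679
grasp_force: 0.0
```

Request:
{"name": "carry_out", "arguments": {"commands": [[[3,-0.3,2],0.1,0.1],[[6,-0.5,2],0.2,0],[[9,-0.8,2],0.3,0],[[12,-1,2],0.3,0],[[14.5,-1.1,2],0.3,0],[[14.5,-1.1,2],0.3,0],[[14.5,-1.1,2],0.3,0]]}}

```text
clock: 6.58
ee_pos: [0.6031, 0.0771, 0.1933]
tool_rot: [-0.0, 0.627, 0.779, -0.0]
ft_force: [-0.8, -0.2, -0.3]
grip_width: 0.085
grasp_force: 0.0
```

```bash
python3 - <<'E'
from h import *
from station import r
import cv2
c,s=wcal(r);a=r.camera("wrist");b=r.camera("top")[160:285,190:300]
b=cv2.resize(b,None,fx=2,fy=2,interpolation=cv2.INTER_CUBIC);a[:250,:220]=b
cv2.imwrite("pics/w3.png",a);np.save("w3.npy",c["camera_from_world"])
print(s["clock"],s["ee_pos"],c["yaw"],s["ft_force"])
print(proj(c,(.602,.077,.132)))
E
```

```text
6.5833 [0.6030722  0.07710564 0.19332194] 12.30814609170032 [-0.82726973 -0.19669305 -0.29137534]
(np.float64(275.29962395831404), np.float64(222.1192712319711))
```

View pics/w3.png

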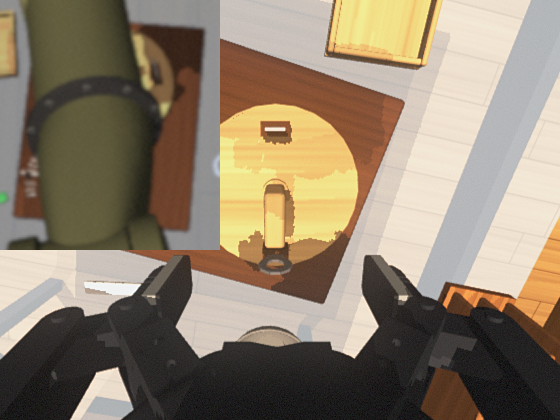

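The handle's top is centred at about (274.5,220), matching the prediction of (275,222), and it is aligned with the tool. The arm hides the pointer in the top inset, so I'll check it later. Next I'll descend and grip.

Request:
{"name": "carry_out", "arguments": {"commands": [[[-0.1,0,-3],0,0],[[-0.1,0,-6],0,0.2],[[-0.1,0,-8],0,0.3],[[-0.1,0,-9.2],0,0.4],[[-0.1,0,-9.2],0,0.6],[[-0.1,0,-9.2],0,0.8],[[-0.1,0,-9.2],0,0.9],[[-0.1,0,-9.2],0,1]], "newtons": 25}}

```text
clock: 7.35
ee_pos: [0.6012, 0.0778, 0.1036]
tool_rot: [0.0, 0.627, 0.779, 0.0]
ft_force: [-4.5, 0.5, 1.5]
grip_width: 0.0151
grasp_force: 27.0
```

Request:
{"name": "carry_out", "arguments": {"commands": [[[0,0,0],0,1],[[0,0,0],0,1],[[0,0,0],0,1],[[0,0,0],0,1]]}}

```text
clock: 7.68
ee_pos: [0.6012, 0.0778, 0.1036]
tool_rot: [0.0, 0.627, 0.779, 0.0]
ft_force: [-5.5, 0.3, 6.5]
grip_width: 0.0155
grasp_force: 27.7
```

Request:
{"name": "carry_out", "arguments": {"commands": [[[0,0,0],-0.03,1],[[0,0,0],-0.09,1],[[0,0,0],-0.16,1],[[0,0,0],-0.24,1],[[0,0,0],-0.32,1],[[0,0,0],-0.4,1],[[0,0,0],-0.48,1],[[0,0,0],-0.56,1]]}}

```text
clock: 8.35
ee_pos: [0.6016, 0.0777, 0.1036]
tool_rot: [0.0, 0.819, 0.574, 0.001]
ft_force: [-5.0, 0.3, 5.6]
grip_width: 0.0157
grasp_force: 27.5
```

Request:
{"name": "carry_out", "arguments": {"commands": [[[0,0,0],-0.08,1],[[0,0,0],-0.16,1],[[0,0,0],-0.24,1],[[0,0,0],-0.32,1],[[0,0,0],-0.4,1],[[0,0,0],-0.48,1],[[0,0,0],-0.56,1],[[0,0,0],-0.64,1]]}}

```text
clock: 9.02
ee_pos: [0.602, 0.0774, 0.1036]
tool_rot: [0.0, 0.958, 0.287, 0.001]
ft_force: [-2.7, -1.6, 4.0]
grip_width: 0.0159
grasp_force: 27.4
```

Request:
{"name": "carry_out", "arguments": {"commands": [[[0,0,0],-0.08,1],[[0,0,0],-0.16,1],[[0,0,0],-0.24,1],[[0,0,0],-0.32,1],[[0,0,0],-0.4,1],[[0,0,0],-0.46,1],[[0,0,0],-0.5,1],[[0,0,0],-0.52,1]]}}

```text
clock: 9.68
ee_pos: [0.6021, 0.077, 0.1036]
tool_rot: [0.0, 0.999, 0.032, 0.001]
ft_force: [-2.6, -2.4, 5.4]
grip_width: 0.0159
grasp_force: 27.5
```

```bash
python3 - <<'E'
from h import *
from station import r
import cv2
c,s=wcal(r);print(s["clock"],s["ee_pos"],c["yaw"],s["ft_force"],s["torque"],s["grip_width"],s["grasp_force"],s["qd"])
S=r.get_calibration("scene")
A=np.array([.6017,.077]);th=np.radians(-4.6);R=np.array([[np.cos(th),-np.sin(th)],[np.sin(th),np.cos(th)]])
b=r.camera("scene");cv2.imwrite("pics/s3.png",b)
b=cv2.resize(b[155:245,235:360],None,fx=6.4,fy=6.4,interpolation=cv2.INTER_CUBIC)
for x,y,z in((-.145,.1,.059),(-.145,.111,.068),(-.066,0,.0735),(.066,0,.06)):
    u,v=proj(S,np.append(A+R@[x,y],z));p=((u-235)*6.4,(v-155)*6.4);print((x,y,z),p)
cv2.imwrite("pics/s4.png",b)
E
```

```text
9.6833 [0.60214022 0.07700971 0.1035961 ] -86.31512751282851 [-2.56367645 -2.35993536  5.44459532] [-0.49640959  0.58475034  0.05292231] 0.015893636763471247 27.456333339214325 [-0.036184    0.0107119   0.06074208  0.00087833 -0.04693391  0.00798515
 -0.15934663]
(-0.145, 0.1, 0.059) (np.float64(380.74651957097234), np.float64(106.63122955222589))
(-0.145, 0.111, 0.068) (np.float64(393.25114830330824), np.float64(86.0920386148735))
(-0.066, 0, 0.0735) (np.float64(365.62238222480596), np.float64(219.68594657250944))
(0.066, 0, 0.06) (np.float64(546.4027781220069), np.float64(339.8387694241423))
```

View pics/s4.png

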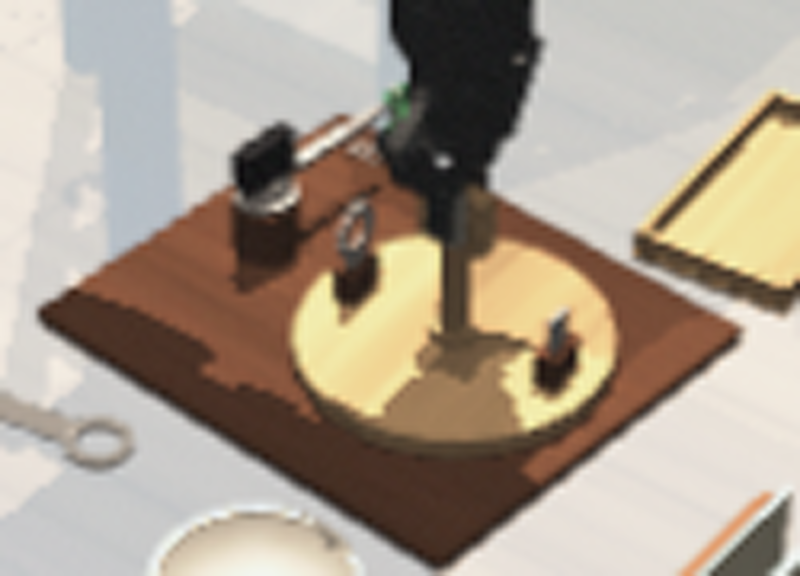

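The pointer still points at the pin. The round key is at (355,230), against a target of about (366,220), so roughly 8° remain.

Request:
{"name": "carry_out", "arguments": {"commands": [[[0,0,0],-0.04,1],[[0,0,0],-0.08,1],[[0,0,0],-0.115,1],[[0,0,0],-0.135,1],[[0,0,0],-0.145,1],[[0,0,0],-0.145,1],[[0,0,0],-0.145,1],[[0,0,0],-0.145,1]]}}

```text
clock: 10.4
ee_pos: [0.6021, 0.0769, 0.1036]
tool_rot: [0.0, 0.999, -0.039, 0.001]
ft_force: [-2.2, -1.7, 5.4]
grip_width: 0.0152
grasp_force: 27.5
```

Request:
{"name": "carry_out", "arguments": {"commands": [[[0,0,0],0,1],[[0,0,0],0,1],[[0,0,0],0,1],[[0,0,0],0,1],[[0,0,0],0,1],[[0,0,0],0,1]]}}

```text
clock: 10.9
ee_pos: [0.6021, 0.0769, 0.1036]
tool_rot: [0.0, 0.999, -0.039, 0.001]
ft_force: [-2.0, -1.9, 5.4]
grip_width: 0.0155
grasp_force: 27.5
```

```bash
python3 - <<'E'
from h import *
from station import r
import cv2
c,s=wcal(r);a=r.camera("wrist");print(s["clock"],s["ee_pos"],c["yaw"],s["torque"][2],s["grip_width"],s["grasp_force"],abs(s["qd"]).max())
S=r.get_calibration("scene")
A=np.array([.6017,.077]);th=np.radians(-4.6);R=np.array([[np.cos(th),-np.sin(th)],[np.sin(th),np.cos(th)]])
b=r.camera("scene")
for x,y,z in((-.145,.1,.059),(-.145,.111,.068),(-.066,0,.0735),(-.066,0,.052),(-.066,.008,.0735),(.066,0,.052)):
    u,v=proj(S,np.append(A+R@[x,y],z));print((x,y,z),((u-255)*7,(v-160)*7+0),"wrist",proj(c,np.append(A+R@[x,y],z)))
o=np.zeros((600,800,3),np.uint8);o[:420,:560]=cv2.resize(b[160:220,255:335],None,fx=7,fy=7,interpolation=cv2.INTER_CUBIC)
o[420:,:240]=cv2.resize(a,(240,180));o[:, 560:]=cv2.copyMakeBorder(a[:300,160:400],0,300,0,0,0)
cv2.imwrite("pics/f.png",o)
E
```

```text
10.9 [0.60214282 0.07692612 0.10358887] -94.49377861833155 -0.01908533302308491 0.015511536759671308 27.472456991672516 0.0012940652570842437
(-0.145, 0.1, 0.059) (np.float64(276.44150578075096), np.float64(81.62790732274706)) wrist (np.float64(155.77015255531649), np.float64(394.8154681412883))
(-0.145, 0.111, 0.068) (np.float64(290.11844345674336), np.float64(59.16316723501788)) wrist (np.float64(137.484848851036), np.float64(404.93765411425454))
(-0.066, 0, 0.0735) (np.float64(259.89948055838147), np.float64(205.28150406368218)) wrist (np.float64(276.46807889686573), np.float64(326.0408060065998))
(-0.066, 0, 0.052) (np.float64(260.0227706419509), np.float64(238.27272102371572)) wrist (np.float64(276.483027612245), np.float64(307.44743048491677))
(-0.066, 0.008, 0.0735) (np.float64(270.418979961304), np.float64(198.14715943895965)) wrist (np.float64(265.1289405333618), np.float64(326.02607494387667))
(0.066, 0, 0.052) (np.float64(457.1307050469666), np.float64(349.084061069144)) wrist (np.float64(276.7603167344598), np.float64(131.95208488812747))
```

View pics/f.png

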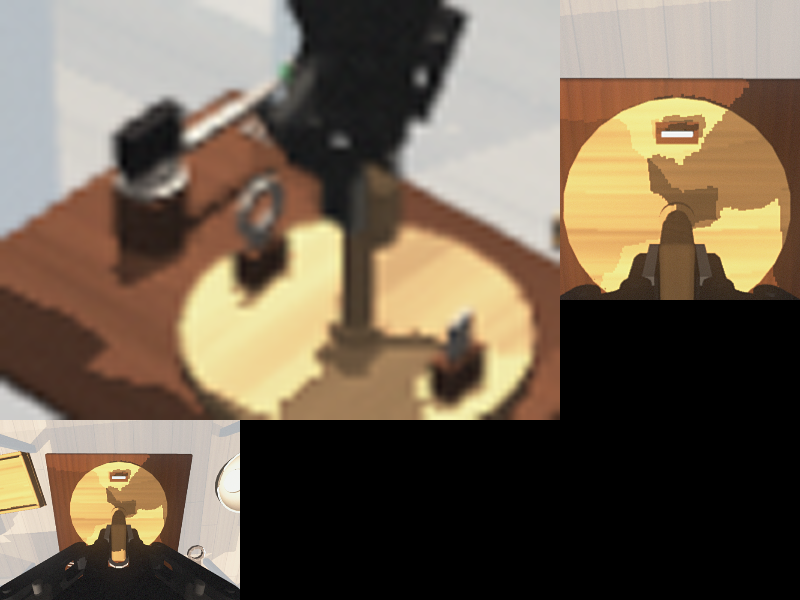

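The round key's head is at (261,205), against a predicted (260,205). The square key is centred at wrist column 277 (predicted 277), with the plinth edge level. The pointer reaches (275,84), against a predicted (276,82). Everything is in place, so I'm handing in.

```bash
python3 -c "
from station import r
print(r.finish_job())"
```

```text
the job is handed in; nothing more can be done
None
```

I handed the job in at about 11 s: the pointer is at the zero pin, the round-headed key is at the front facing the knob, and the handle is gripped at about 27 N. The final images agree on the pointer and keys, I saw no bystander contact, and the hand-in returned no verdict.

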